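# Refit the green filter glass in the injector spray-booth inspection lamp

### The job

Refit the inspection lamp's window: lay the green filter glass flat and fully home in the lamp's round cell, then set the steel retaining ring over it with its yellow marks on the lamp's yellow marks and screw it clockwise until it is snug, clamping the glass with a firm but gentle pressure of about 10 N. Never force the glass (20 N breaks it), leave the other things on the bench alone, and let go of everything at the end.

Things in the scene. Friction and masses are not known exactly. Their poses are not given: they have to be found in the camera images.
- cell: Inspection lamp lying face up, fixed: grey round base 100 mm across, 30 mm high, 72 mm dark step to 36 mm, then an upright aluminium tube (the cell), bore 42.4 mm, outside 49 mm, rim 56 mm above the bench. Origin on the axis at bench level, z up. Three ramped lugs round the tube reach out to radius 29 mm; yellow marks on the base show the middles of the gaps between them: at 0, 120, 240 degrees from x.
- cell_rim (a point): Centre of the cell's mouth at rim height. Inside, the glass rests on a black springy gasket (about 10 N per mm), its top 6.5 to 10.5 mm below the rim, differing from lamp to lamp: so the angle at which the ring is snug is not known beforehand and must be felt.
- cell_gap (a point): Middle of the gap at 0 degrees, at rim height, 27.5 mm from the axis. A gap takes a ring pin up to 11 degrees off its middle. Seen from above, clockwise of each gap a lug begins at 17 degrees with a lead-in; from 25 to 103 degrees its underside descends evenly, 5.5 mm per rad.
- glass: Green filter glass: round disc 40 mm across, 16 mm thick, lower edge chamfered, 50 g, lying flat on the bench. Origin: centre of its underside, z up. Home in the cell its lower half is inside the tube and 5.5 to 9.5 mm of it stand above the rim; hold it by this upper part.
- ring: Steel retaining ring, 100 to 150 g, standing on its skirt. Skirt 67 mm across outside, 61 mm inside, 20 mm deep; flange on top 20 to 24 mm above the origin, with a 31 mm hole; hexagonal collar above. Origin: centre of the lower edge, z up. Set over the cell with its pins in the gaps it rests with the flange on the glass, lower edge 10.5 to 15 mm below the rim.
- ring_collar (a point): Centre of the hexagonal collar for gripping: 44 mm across flats, 24 to 42 mm above the ring's lower edge (this point at 33 mm), on the axis. Flats face the ring's x axis and 60 and 120 degrees from it. Once the pins bear on the ramps, the ring tugs the hand that turns it at constant height downwards by 1 to 4 N: the clear first sign of contact. Turning resistance grows only by some 0.005 N m per N of clamping. The ring stays where it is left.
- ring_pin (a point): One of three inward pins near the skirt's lower edge, 5 mm thick, centres 3 mm above the edge, at 0 (this one), 120 and 240 degrees from the ring's x axis, 27.5 mm from the axis; yellow marks on flange and skirt show them. From the gaps a clockwise turn of 0.55 to 1.35 rad brings the pins against the ramps; then 0.1 rad adds about 5.5 N of clamping and lowers the ring 0.55 mm.
- drip_cup: Blue plastic drip cup, 68 mm across, 60 mm high, bystander. Origin: centre of its underside.
- fitting: Brass test fitting, 30 mm across, 44 mm high, standing, bystander. Origin: centre of its underside.
- wrench: Black nozzle wrench, 150 mm long, lying flat, bystander. Origin: about its middle, on the bench.
Not all that is in view belongs to the job. What is shaped like the ring but orange is not meant. There is more than one size of the glass; the one meant has the size given above.

How it is judged:
On the way, in this order (a step that is already met when the one before it is completed fails the run):
1. the glass lies flat and home in the cell, let go (horizontal distance between glass and cell_rim below 0.003 m and z of glass in the frame of cell_rim below -0.0055 m and angle between glass's own z axis and vertical below 0.06 rad and contact force between the fingers and glass below 0.1 N), for 0.2 s.
2. the ring sits over the cell, its pins down in the gaps, on the glass (horizontal distance between each of glass, ring and cell_rim below 0.003 m and z of glass in the frame of cell_rim below -0.0055 m and angle between glass's own z axis and vertical below 0.06 rad and z of ring in the frame of cell_rim below -0.009 m and angle between ring's own z axis and vertical below 0.08 rad), for 0.1 s.
At the end, for the whole second after the job is handed in: The glass lies in the cell, centred within 3 mm, flat within 0.06 rad, its underside at least 5.5 mm below the rim; the ring is over it, centred within 3 mm, level within 0.08 rad, its lower edge more than 9 mm below the rim, and clamps the glass with 6 to 15 N; all at rest and let go (all of step 2 and contact force between ring and glass between 6 and 15 N and linear speed of each of ring, glass below 0.01 m/s); the robot touches nothing.
It fails at once if the glass is forced: the ring presses on it with more than 20 N (contact force between ring and glass above 20 N).
It fails at once if a bystander (cup, fitting or wrench) is moved by more than 15 mm (distance of any of drip_cup, fitting, wrench from where it was at the start of the episode above 0.015 m).
It also fails if it takes over 72 s, if anything falls off the work surface, if the arm or the gripper's body presses on something with over 40 N, if the wrist force passes 120 N, or if a joint passes its speed limit or range.

### The arm

A 6-joint arm with a two-finger parallel gripper is mounted at the origin on the work surface. World frame = base frame: x ahead of the robot, y to its left, z up, the work surface at z = 0. Lengths are in m, angles in rad, forces in N, time in s.
With the tool pointing down it reaches from about 0.3 to 0.775 m from the base axis. Payload 14.6 kg.
Tool frame: the origin (TCP) lies between the finger pads; the fingertips stand 19 mm ahead of it and the grasp point (between the pads) is the TCP (ctrl.finger_overhang is the distance from the TCP to the fingertips, in m); z points along the fingers, y is the direction in which the jaws open and shut (so a half turn about z gives the same grasp; the last joint's range is limited). The gripper opens to 94 mm and grips with 3 to 60 N. Pads are 16 mm wide; open, the fingers measure 119 mm over their backs; the gripper's body (75 mm by 177 mm) begins 78 mm behind the grasp point.
Start: joints at [1.081, 0.3, 1.521, -0, 1.321, -0.067], TCP at [0.226, 0.502, 0.224] pointing down, gripper open.
Joint ranges: [-3.03, 3.03], [-0.79, 2.21], [0.23, 2.52], [-1.04, 4.18], [0, 3.07], [-2.55, 2.55]. Speed limits (rad/s): [2.22, 2.22, 2.57, 3.14, 3.14, 3.14].

### API

Orientations are given as [roll, pitch, yaw] about the fixed x, y, z axes, in that order (R = Rz(yaw) Ry(pitch) Rx(roll)).
In Python, from station import ctrl gives the robot as it stands.
- The arm moves only by the tool send_rows, never from a script. Its argument "series" is a list of rows, each a list of 7 numbers: the turn, a rotation vector about the tool's x, y, z in degrees, then the shift along the tool's x, y, z in m, then the gripper's target within -1 to 1 (fully open at 1, half-way at 0, shut at -1). A call has 1 to 8 rows; each row is the pose to reach, as a shift and turn from the pose commanded when the call began, along the tool's axes at that moment; what a row does not reach only later rows make up. A row lasts 1/10 s, in which the tool goes at most 50 mm and 8.59 degrees, less where a joint would pass 70% of its speed; a pose out of reach is approached as far as the arm can. A call with a gripper value outside its range is refused whole. The fingers move at their own pace and stop on an object; "force" is the grip in N (left out, the last holds). Time passes only in rows, so rows that repeat a pose let the fingers close. It gives the time, the measured TCP pose, the force and the opening at its end, in the units of the state.
- ctrl.get_obs(): the state, without advancing time (a new reading comes with each control period).
- ctrl.camera(name): name is "scene" or "side" or "wrist"; returns a dict with "pixels" (384x512x3 uint8, red, green, blue), "z_map" (384x512 float32, m along the optical axis (not along the pixel's ray), 0 where there is no reading), "fov_y" (degrees; the focal length in pixels is half the picture's height over the tangent of half this angle, whatever the lens; pixels are square), "cx", "cy" (the principal point, pixels), "R" (3x3) and "t" (3): a world point X has camera coordinates R X + t. Camera axes: x right, y down, z forward; pixel columns grow to the right and rows downward; lengths in m; the calibration is good to about 2 mm. The wrist camera is an equidistant fisheye: a pixel r from the principal point sees the ray r / f radians off the axis. A picture is of the moment at which its call begins.
- ctrl.hand_in(): hands the job in, once; it reports no verdict.
The state is a dict: "time_s": time; "qpos": joint angles; "joint_vel": joint speeds; "tau": joint torques, N m; "ee_pos": TCP position; "eef_rot": TCP orientation; "force": force on the tool from outside, world axes, zero at the start; "moment": the same for the moment, N m; "grip_width": finger opening in m.
Only numpy, scipy, OpenCV 4.12 (cv2) and the standard library are available. Lean on these libraries where they do the work, as an engineer would, in place of code of your own. Each camera call takes 0.05 s, during which the arm holds its last target.

## Working session

There is one attempt and no reset: what is moved stays moved. The work goes in short steps, Python scripts to look and compute and a tool call to move; the robot and the scene stay as the last step left them, time stands still between calls to the robot, and variables do not carry over. Pictures are saved under pics/ and viewed, and the job is handed in when it is done.

Besides the shell and the picture viewer there is one more tool, called after "Emit:" in YAML: its name, and indented under it one key for each argument. send_rows: Moves the arm, as the interface text tells. Its arguments: {"type":"object","properties":{"series":{"type":"array"},"force":{"type":"number"}},"required":["series"]}

```bash
ls; mkdir -p pics; python3 - <<'E'
from station import ctrl
import cv2,numpy as np
o=ctrl.get_obs();print(o, ctrl.finger_overhang)
for n in ["scene","side","wrist"]:
    c=ctrl.camera(n);np.savez(f'pics/{n}0.npz',**c)
    cv2.imwrite(f'pics/{n}0.png',c['pixels'][:,:,::-1])
    print(n,c['fov_y'],c['cx'],c['cy'],c['R'].round(3).tolist(),c['t'].round(3))
E
```

```text
pics
{'time_s': 0.0, 'qpos': array([ 1.08137385e+00,  3.00464195e-01,  1.52157204e+00, -4.61115658e-07,
        1.32070643e+00, -6.66230070e-02]), 'joint_vel': array([-0.00125627, -0.00101577,  0.00052166, -0.00065209, -0.0010453 ,
        0.00076543]), 'tau': array([-6.93408697e-05, -5.31815815e+01, -3.52742743e+01,  7.08748936e-02,
        2.43919948e-02, -8.90864521e-05]), 'ee_pos': array([0.22557487, 0.50135109, 0.22389393]), 'eef_rot': array([-3.14044517e+00, -7.61145900e-05,  2.71879326e+00]), 'force': array([ 0.24191195, -0.249733  ,  1.00618754]), 'moment': array([ 0.00209806, -0.05477101, -0.00578202]), 'grip_width': 0.09392162714094802} 0.019
scene 45.162435633375004 253.09038475950697 187.07219941465922 [[0.567, 0.824, 0.013], [0.59, -0.395, -0.705], [-0.575, 0.407, -0.71]] [-0.357 -0.313  1.406]
side 56.80202576574815 253.152830567521 192.71690137203868 [[-0.983, -0.186, 0.01], [-0.149, 0.757, -0.637], [0.111, -0.627, -0.771]] [0.593 0.118 0.725]
wrist 65.70646984690485 256.8747017796472 188.22140172696152 [[0.41, 0.912, -0.002], [0.873, -0.392, 0.288], [0.262, -0.12, -0.958]] [-0.551 -0.03   0.393]
```

View pics/scene0.png

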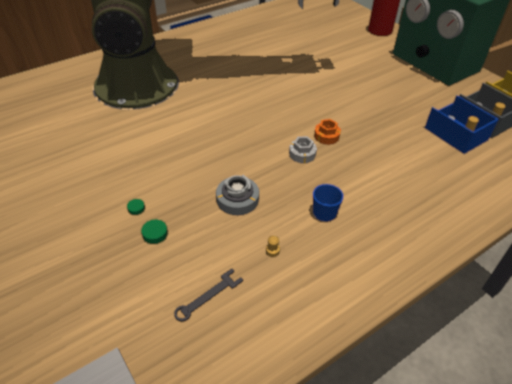

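View pics/side0.png

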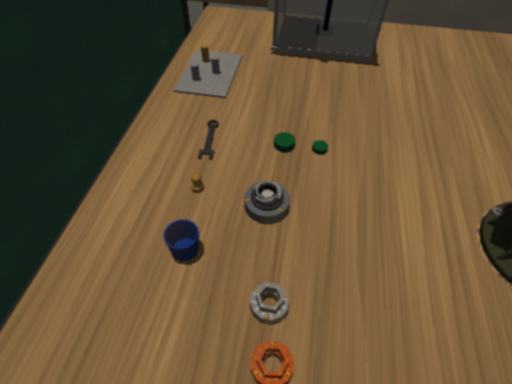

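View pics/wrist0.png

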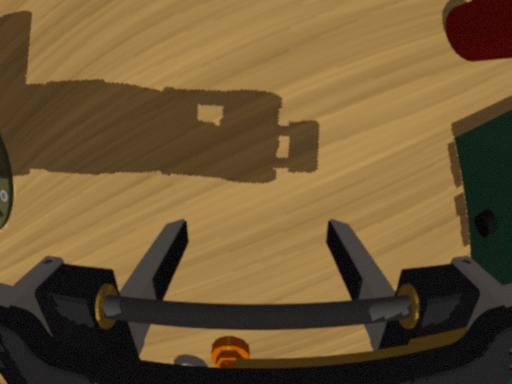

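The scene view shows green discs at (136,206) and (154,231), the lamp at (238,195), the steel ring at (303,149), the orange decoy at (327,130), the cup at (327,202), the fitting at (273,246) and the wrench at (208,295). The side view shows the same things. Next I'll measure them.

```bash
cat > h.py <<'E'
import numpy as np,cv2
from station import ctrl
def grab(n,save=None):
    c=dict(ctrl.camera(n))
    if save: cv2.imwrite(f'pics/{save}.png',c['pixels'][:,:,::-1])
    return c
def load(n): return dict(np.load(f'pics/{n}.npz'))
def rays(c,u,v,fish=False):
    f=c['pixels'].shape[0]/2/np.tan(np.radians(c['fov_y'])/2)
    x=(np.asarray(u,float)-c['cx'])/f;y=(np.asarray(v,float)-c['cy'])/f
    if fish:
        r=np.hypot(x,y)+1e-12;s=np.sin(r)/r;d=np.stack([x*s,y*s,np.cos(r)],-1)
    else: d=np.stack([x,y,np.ones_like(x)],-1)
    return d
def cloud(c,fish=False):
    h,w=c['z_map'].shape;v,u=np.mgrid[:h,:w]
    d=rays(c,u,v,fish);d=d/d[...,2:]
    P=d*c['z_map'][...,None]
    return (P-c['t'])@c['R']
def onplane(c,u,v,z,fish=False):
    d=rays(c,u,v,fish)@c['R'];o=-c['R'].T@c['t']
    return o+d*((z-o[2])/d[...,2])[...,None]
def proj(c,X,fish=False):
    f=c['pixels'].shape[0]/2/np.tan(np.radians(c['fov_y'])/2)
    p=np.asarray(X)@c['R'].T+c['t']
    if fish:
        rr=np.hypot(p[...,0],p[...,1])+1e-12;th=np.arctan2(rr,p[...,2])
        return np.stack([c['cx']+f*th*p[...,0]/rr,c['cy']+f*th*p[...,1]/rr],-1)
    return np.stack([c['cx']+f*p[...,0]/p[...,2],c['cy']+f*p[...,1]/p[...,2]],-1)
def comps(mask,minA=20):
    n,l,s,ce=cv2.connectedComponentsWithStats(mask.astype(np.uint8))
    return [(l==i,s[i],ce[i]) for i in range(1,n) if s[i,4]>=minA]
E
python3 - <<'E'
from h import *
for n in ['scene0','side0']:
    c=load(n);P=cloud(c);hsv=cv2.cvtColor(c['pixels'],cv2.COLOR_RGB2HSV)
    H,S,V=[hsv[...,i].astype(int) for i in range(3)]
    print(n,'table z',np.median(P[300:,:150,2]) if n=='scene0' else np.median(P[200:300,330:420,2]))
    for nm,m in dict(green=(H>55)&(H<90)&(S>120),orange=(H<13)&(S>190)&(V>120),blue=(H>105)&(H<125)&(S>150)).items():
        for k,s,ce in comps(m):
            q=P[k];top=q[q[:,2]>np.percentile(q[:,2],95)-.004]
            print(nm,ce.round(1),s[4],'zmax',np.percentile(q[:,2],95).round(4),'mid',((top.max(0)+top.min(0))/2).round(4),'ext',np.ptp(top,axis=0).round(4))
    # everything above the table
    m=(P[...,2]>.006)&(P[...,2]<.12)&(P[...,0]>.1)&(P[...,0]<.9)&(c['z_map']>0)
    for k,s,ce in comps(m,30):
        q=P[k]; print('obj',ce.round(0),s[4],'z',np.percentile(q[:,2],98).round(3),'min',q.min(0).round(3),'max',q.max(0).round(3))
E
```

```text
scene0 table z -0.00027121087489079016
green [423.4  27.1] 119 zmax 0.1754 mid [0.7993 0.1962 0.4768] ext [0.7922 1.1969 0.6106]
green [432.6  42.2] 49 zmax 0.1236 mid [0.4522 0.7906 0.1232] ext [0.0186 0.0084 0.0069]
green [447.7  50.5] 57 zmax 0.1168 mid [0.4884 0.7931 0.117 ] ext [0.0147 0.0067 0.0066]
green [451.   66.3] 39 zmax 0.0778 mid [0.5274 0.7884 0.0769] ext [0.0164 0.0053 0.0052]
green [471.2  69. ] 21 zmax 0.05 mid [0.5418 0.8744 0.0519] ext [0.002  0.0146 0.0082]
green [444.9  76.2] 23 zmax 0.031 mid [0.5145 0.7903 0.0296] ext [0.0357 0.0073 0.0048]
green [135.5 206.3] 181 zmax 0.0175 mid [ 0.4755 -0.2147  0.0159] ext [0.04   0.0336 0.0048]
green [154. 231.] 450 zmax 0.024 mid [ 0.8667 -0.2949  0.4011] ext [0.6573 0.2148 0.762 ]
orange [326.  126.3] 156 zmax 0.0429 mid [0.5154 0.3168 0.0418] ext [0.0452 0.0454 0.0055]
orange [330.8 135.3] 79 zmax 0.0291 mid [0.5316 0.3105 0.0306] ext [0.0213 0.0387 0.0109]
blue [190.7  21.1] 39 zmax -0.4129 mid [0.063  0.2277 0.1827] ext [2.2647 1.2599 1.1988]
blue [461.4 124.3] 2105 zmax 0.0693 mid [0.9178 0.1365 0.4237] ext [0.5552 1
[... 2290 characters left out ...]
 331 z 0.023 min [ 0.535 -0.237  0.006] max [ 0.589 -0.181  0.024]
obj [205. 146.] 56 z 0.009 min [ 0.744 -0.19   0.006] max [ 0.769 -0.131  0.01 ]
obj [320. 146.] 168 z 0.017 min [ 0.452 -0.232  0.006] max [ 0.49  -0.191  0.017]
obj [197. 182.] 194 z 0.044 min [ 0.725 -0.037  0.006] max [ 0.755 -0.011  0.045]
obj [267. 201.] 1531 z 0.056 min [ 0.525 -0.056  0.006] max [0.623 0.044 0.058]
obj [491. 242.] 602 z 0.026 min [ 0.1   -0.067  0.006] max [0.123 0.073 0.031]
obj [182. 238.] 1031 z 0.06 min [0.685 0.102 0.006] max [0.751 0.17  0.062]
obj [269. 303.] 1078 z 0.043 min [0.5   0.185 0.006] max [0.567 0.254 0.045]
obj [272. 363.] 1276 z 0.043 min [0.478 0.286 0.006] max [0.547 0.352 0.045]
```

```bash
python3 - <<'E'
from h import *
c=load('scene0');s=load('side0')
a=cv2.resize(c['pixels'][180:260,90:200,::-1],None,fx=3.5,fy=3.5,interpolation=cv2.INTER_CUBIC)
b=cv2.resize(s['pixels'][110:190,260:370,::-1],None,fx=3.5,fy=3.5,interpolation=cv2.INTER_CUBIC)
cv2.imwrite('pics/crop0.png',np.hstack([a,b]))
w=load('wrist0');o=ctrl.get_obs()
from scipy.spatial.transform import Rotation as Ro
R=Ro.from_euler('xyz',o['eef_rot']).as_matrix()
cp=-w['R'].T@w['t'];print('cam in tool',R.T@(cp-o['ee_pos']),'axis in tool',R.T@w['R'][2], 'camx',R.T@w['R'][0])
print('tcp px',proj(w,o['ee_pos'],True), proj(w,o['ee_pos']+R@[0,0,.1],True))
E
```

```text
cam in tool [ 0.08438283  0.00127713 -0.16044698] axis in tool [-2.88357244e-01 -9.02505323e-04  9.57522472e-01] camx [-2.40613376e-05  9.99999562e-01  9.35295717e-04]
tcp px [255.01825439 245.20390038] [255.75442575 194.40808093]
```

View pics/crop0.png

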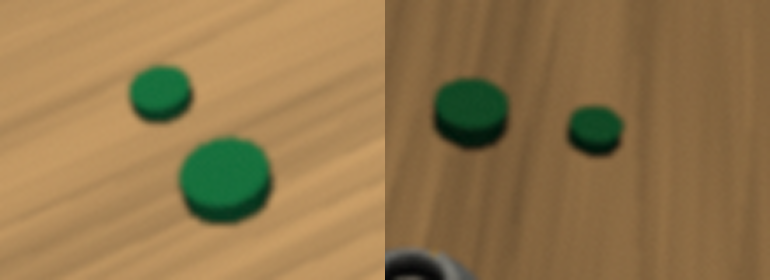

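The target glass could be either the 40 mm disc at (136,206) or the 56 mm disc at (154,231). The crop shows they clearly differ in size, and the small one measures 40 mm, so I choose that. The ring could be the steel one at (303,149) or the orange one at (327,130); I choose the steel one. Next I'll look at the ring from above.

```bash
cat >> h.py <<'E'
from scipy.spatial.transform import Rotation as Ro
def to(p,yaw):
    o=ctrl.get_obs();R=Ro.from_euler('xyz',o['eef_rot']);T=Ro.from_euler('xyz',[np.pi,0,yaw])
    rv=np.degrees((R.inv()*T).as_rotvec());d=R.inv().apply(np.asarray(p)-o['ee_pos'])
    print('turn',rv.round(2),'shift',d.round(4),'| now',o['ee_pos'].round(4),o['eef_rot'].round(3),'q1',o['qpos'][0].round(3),'q6',o['qpos'][5].round(3),'F',o['force'].round(2),'M',o['moment'].round(3),'w',round(o['grip_width'],4),'t',round(o['time_s'],2))
E
python3 -c "
from h import *
to([.535,.219,.18],1.96)"
```

```text
turn [-5.000e-02  1.000e-02  4.348e+01] shift [-0.398  -0.1305  0.0441] | now [0.2256 0.5014 0.224 ] [-3.141 -0.     2.719] q1 1.081 q6 -0.067 F [-0.39  0.13 -0.51] M [-0.031 -0.045  0.026] w 0.0941 t 0.15
```

Emit:
send_rows:
  series:
    - [0,0,43.5,-0.398,-0.1305,0.044,1]
    - [0,0,43.5,-0.398,-0.1305,0.044,1]
    - [0,0,43.5,-0.398,-0.1305,0.044,1]
    - [0,0,43.5,-0.398,-0.1305,0.044,1]
    - [0,0,43.5,-0.398,-0.1305,0.044,1]
    - [0,0,43.5,-0.398,-0.1305,0.044,1]
    - [0,0,43.5,-0.398,-0.1305,0.044,1]
    - [0,0,43.5,-0.398,-0.1305,0.044,1]

```text
time_s: 0.95
ee_pos: [0.5207, 0.2317, 0.1823]
eef_rot: [-3.141, -0.0, 1.959]
force: [0.6, 0.2, -0.1]
grip_width: 0.0937
```

Emit:
send_rows:
  series:
    - [0,0,0,0,0,0,1]
    - [0,0,0,0,0,0,1]

```text
time_s: 1.15
ee_pos: [0.5197, 0.2328, 0.1821]
eef_rot: [-3.14, -0.0, 1.958]
force: [-0.9, -0.8, -0.3]
grip_width: 0.0942
```

```bash
python3 -c "
from h import *
c=grab('wrist','w1');np.savez('pics/w1.npz',**c)
to([.576,-.0065,.18],1.56)"
```

```text
turn [-0.04 -0.   22.88] shift [-0.2438 -0.0384  0.0024] | now [0.5192 0.2336 0.1824] [-3.141 -0.     1.959] q1 0.358 q6 -0.03 F [0.05 0.31 0.1 ] M [-0.035  0.063  0.011] w 0.0941 t 1.2
```

View pics/w1.png

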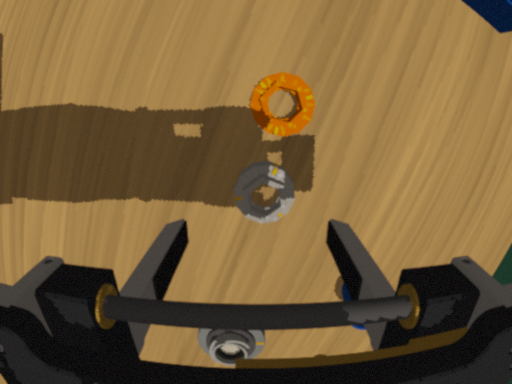

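```bash
python3 -c "
from h import *
c=load('w1');a=c['pixels'][145:240,215:315,::-1]
cv2.imwrite('pics/w1c.png',np.clip(cv2.resize(a,None,fx=6,fy=6,interpolation=cv2.INTER_CUBIC).astype(float)*1.6,0,255).astype(np.uint8))"
```

```text
(no output)
```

View pics/w1c.png

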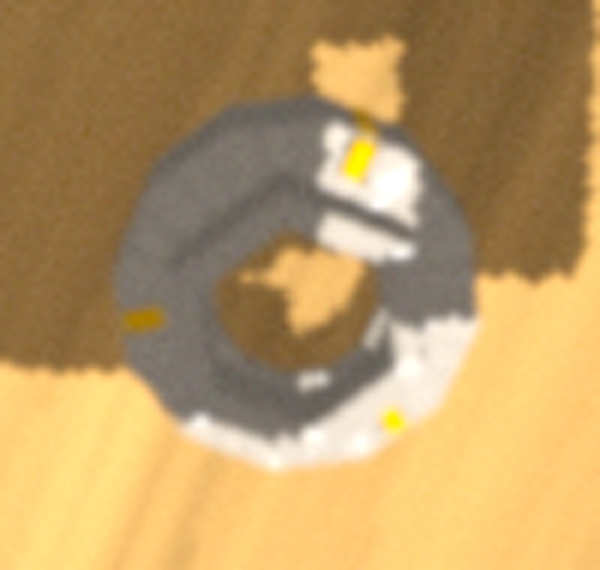

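The steel ring's flange marks are near wrist pixels (275,171), (239,198) and (280,215). The gripper's shadow falls partly across it.

```bash
cat >> h.py <<'E'
def ymarks(c,box,z,smin=170,vmin=60,fish=True):
    u0,u1,v0,v1=box;a=c['pixels'][v0:v1,u0:u1];h=cv2.cvtColor(a,cv2.COLOR_RGB2HSV)
    m=(h[...,0]>=20)&(h[...,0]<=34)&(h[...,1]>=smin)&(h[...,2]>=vmin)
    out=[]
    for k,s,ce in comps(m,3):
        p=onplane(c,ce[0]+u0,ce[1]+v0,z,fish);out.append((ce+[u0,v0],s[4],p))
    return out
E
python3 -c "
from h import *
c=load('w1')
for e in ymarks(c,(215,315,145,240),.024): print(e, np.degrees(np.arctan2(e[2][1]-.219,e[2][0]-.5345)), np.hypot(e[2][1]-.219,e[2][0]-.5345))
P=cloud(c,True);m=(P[...,2]>.03)&(P[...,2]<.06)
for k,s,ce in comps(m,100): q=P[k];print(ce,((q.min(0)+q.max(0))/2).round(4),np.ptp(q,axis=0).round(4))
m=(P[...,2]>.015)&(P[...,2]<.06)
for k,s,ce in comps(m,100): q=P[k];print(ce,((q.min(0)+q.max(0))/2).round(4),np.ptp(q,axis=0).round(4))
"
```

```text
(array([275.14285714, 164.42857143]), np.int32(7), array([0.53261508, 0.2557784 , 0.024     ])) 92.93387761943657 0.03682666536588223
(array([274.42105263, 170.94736842]), np.int32(19), array([0.53475486, 0.24870459, 0.024     ])) 89.5084224634727 0.02970568416601496
(array([238.25 , 197.875]), np.int32(16), array([0.50912759, 0.20444033, 0.024     ])) -150.151140989509 0.02925308882492206
(array([280.125, 214.875]), np.int32(8), array([0.56137084, 0.20333057, 0.024     ])) -30.248131681071285 0.031105835647934968
[499.53217822  10.51980198] [0.7275 0.5687 0.0449] [0.0671 0.0047 0.0298]
[284.1525  104.32125] [0.5141 0.3195 0.0372] [0.0494 0.0464 0.0144]
[263.86520737 198.56336406] [0.5341 0.2188 0.0372] [0.0505 0.0449 0.0143]
[230.30769231 344.18947964] [ 0.5758 -0.0087  0.0441] [0.0983 0.0827 0.0282]
[496.36041359  12.33087149] [0.7273 0.5687 0.0374] [0.0762 0.0047 0.0448]
[282.32647408 103.74950534] [0.5144 0.32   0.0318] [0.0689 0.0684 0.0253]
[263.63860544 192.65688776] [0.5344 0.219  0.0298] [0.0677 0.0685 0.0291]
[230.73984169 343.77994723] [ 0.5758 -0.0087  0.0377] [0.0991 0.0827 0.041 ]
```

The ring is centred at about (0.534, 0.219). Its marks are at 90°, −150° and −30°, and the collar extents (50.5 mm in x, 44.9 mm in y) agree with flats facing ±y. Next is the cell.

Emit:
send_rows:
  series:
    - [0,0,22,-0.235,-0.035,0.0,1]
    - [0,0,22,-0.235,-0.035,0.0,1]
    - [0,0,22,-0.235,-0.035,0.0,1]
    - [0,0,22,-0.235,-0.035,0.0,1]
    - [0,0,22,-0.235,-0.035,0.0,1]
    - [0,0,22,-0.235,-0.035,0.0,1]

```text
time_s: 1.8
ee_pos: [0.5765, 0.0004, 0.1829]
eef_rot: [3.141, 0.0, 1.573]
force: [0.7, -0.0, -0.5]
grip_width: 0.0939
```

```bash
python3 -c "
from h import *
c=grab('wrist','w2');np.savez('pics/w2.npz',**c)
print(proj(c,[.576,-.0065,.03],True))
to([.4745,-.213,.18],1.15)"
```

```text
[255.91445429 186.30256175]
turn [ 0.000e+00 -1.000e-02  2.432e+01] shift [-0.215  -0.1024  0.0028] | now [0.5761 0.0024 0.1828] [ 3.141 -0.     1.575] q1 -0.059 q6 -0.063 F [ 0.28  0.39 -0.33] M [-0.044  0.12   0.015] w 0.0944 t 1.85
```

View pics/w2.png

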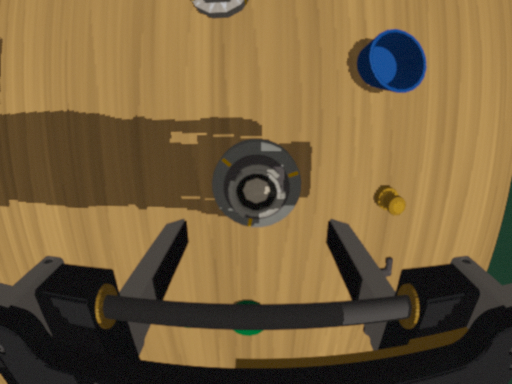

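```bash
python3 -c "
from h import *
c=load('w2');a=c['pixels'][130:235,200:315,::-1]
cv2.imwrite('pics/w2c.png',np.clip(cv2.resize(a,None,fx=5,fy=5,interpolation=cv2.INTER_CUBIC).astype(float)*1.8,0,255).astype(np.uint8))
P=cloud(c,True);cs=[]
for lo,hi in ((.022,.033),(.05,.06)):
  m=(P[...,2]>lo)&(P[...,2]<hi);m[:130]=0;m[235:]=0;m[:,:200]=0;m[:,315:]=0
  q=P[m];print(lo,((q.min(0)+q.max(0))/2).round(4),np.ptp(q,axis=0).round(4))
cx,cy=.576,-.0068
for e in ymarks(c,(200,315,130,235),.03,120,40): print(e, np.degrees(np.arctan2(e[2][1]-cy,e[2][0]-cx)), np.hypot(e[2][1]-cy,e[2][0]-cx))
"
```

```text
0.022 [ 0.5761 -0.006   0.0275] [0.0981 0.0992 0.0108]
0.05 [ 0.5759 -0.0047  0.0543] [0.0578 0.0548 0.0085]
(array([225.90697674, 162.        ]), np.int32(43), array([0.54357216, 0.0207725 , 0.03      ])) 139.62640644342903 0.04256533132936433
(array([292.76744186, 173.88372093]), np.int32(43), array([0.61619014, 0.00774223, 0.03      ])) 19.891930731509344 0.04274018939687411
(array([249.29411765, 222.05882353]), np.int32(34), array([ 0.56848081, -0.04921756,  0.03      ])) -100.05216640362738 0.043078849793719204
```

View pics/w2c.png

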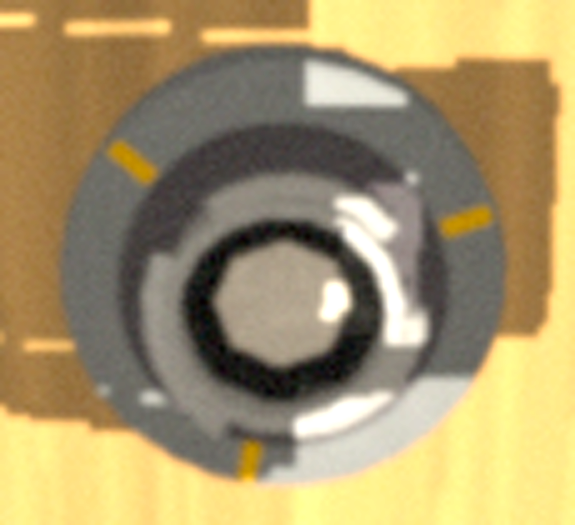

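The cell axis is at about (0.576, −0.0068), and the marks and both fixed cameras agree on it. The gap marks are at 19.9° (mod 120°). Next is the glass.

```bash
python3 -c "
from h import *
to([.474,-.213,.14],.5)"
```

```text
turn [ 0.000e+00 -1.000e-02  6.156e+01] shift [-0.215  -0.1029  0.0428] | now [0.5761 0.0024 0.1828] [ 3.141 -0.     1.575] q1 -0.059 q6 -0.063 F [ 0.28  0.39 -0.33] M [-0.044  0.12   0.015] w 0.0944 t 1.85
```

Emit:
send_rows:
  series:
    - [0,0,61.5,-0.212,-0.103,0.043,1]
    - [0,0,61.5,-0.212,-0.103,0.043,1]
    - [0,0,61.5,-0.212,-0.103,0.043,1]
    - [0,0,61.5,-0.212,-0.103,0.043,1]
    - [0,0,61.5,-0.212,-0.103,0.043,1]
    - [0,0,61.5,-0.212,-0.103,0.043,1]
    - [0,0,61.5,-0.212,-0.103,0.043,1]
    - [0,0,61.5,-0.212,-0.103,0.043,1]

```text
time_s: 2.65
ee_pos: [0.4746, -0.2081, 0.1399]
eef_rot: [3.141, -0.0, 0.501]
force: [0.4, 0.1, -0.6]
grip_width: 0.0938
```

Emit:
send_rows:
  series:
    - [0,0,0,0,0,0,1]
    - [0,0,0,0,0,0,1]

```text
time_s: 2.85
ee_pos: [0.4746, -0.2088, 0.1398]
eef_rot: [3.141, -0.0, 0.507]
force: [-0.2, 0.9, -0.8]
grip_width: 0.0937
```

```bash
python3 -c "
from h import *
c=grab('wrist','w3');np.savez('pics/w3.npz',**c)
hsv=cv2.cvtColor(c['pixels'],cv2.COLOR_RGB2HSV);m=(hsv[...,0]>55)&(hsv[...,0]<90)&(hsv[...,1]>120)
P=cloud(c,True)
for k,s,ce in comps(m,50):
  q=P[k];t=q[abs(q[:,2]-np.median(q[:,2]))<.004] ;print(ce,s[4],'med z',np.median(q[:,2]).round(4),((t.min(0)+t.max(0))/2).round(4),np.ptp(t,axis=0).round(4))
to([.474,-.213,.14],.5)"
```

```text
[304.53077538 110.33653078] 2502 med z 0.0226 [ 0.5639 -0.21    0.0219] [0.0531 0.0536 0.0057]
[259.76335878 189.85920271] 1179 med z 0.0163 [ 0.473  -0.2122  0.0157] [0.0381 0.0385 0.0065]
turn [ 0.01 -0.    0.36] shift [-0.0024  0.0032 -0.0002] | now [ 0.4745 -0.209   0.1398] [ 3.142 -0.     0.506] q1 -0.486 q6 0.579 F [0.27 0.78 0.77] M [-0.009  0.125 -0.003] w 0.0941 t 2.9
```

View pics/w3.png

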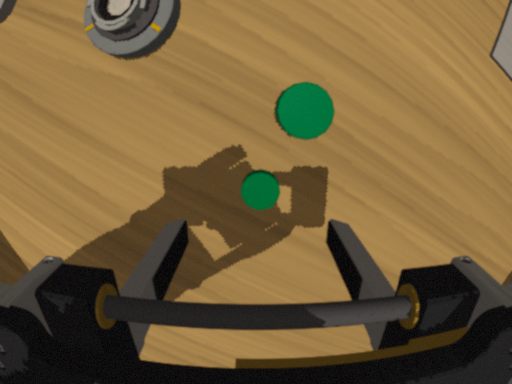

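The 40 mm glass is at pixel (260,190), at world (0.473, −0.2122) with its top at z 16 mm. The large disc at (305,110) is well clear of the jaws.

```bash
python3 -c "
from h import *
to([.473,-.2122,.029],.506)"
```

```text
turn [ 0.01 -0.    0.01] shift [-0.0028  0.002   0.1108] | now [ 0.4745 -0.209   0.1398] [ 3.142 -0.     0.506] q1 -0.486 q6 0.579 F [0.27 0.78 0.77] M [-0.009  0.125 -0.003] w 0.0941 t 2.9
```

Emit:
send_rows:
  series:
    - [0,0,0,-0.0028,0.002,0.04,0.3]
    - [0,0,0,-0.0028,0.002,0.07,0.3]
    - [0,0,0,-0.0028,0.002,0.1,0.3]
    - [0,0,0,-0.0028,0.002,0.1105,0.3]
    - [0,0,0,-0.0028,0.002,0.1105,0.3]

```text
time_s: 3.4
ee_pos: [0.4724, -0.2124, 0.0283]
eef_rot: [-3.14, 0.001, 0.504]
force: [-0.6, 0.0, -0.0]
grip_width: 0.0616
```

Emit:
send_rows:
  series:
    - [0,0,0,0,0,0,-0.5]
    - [0,0,0,0,0,0,-0.5]
    - [0,0,0,0,0,0,-0.5]
    - [0,0,0,0,0,0,-0.5]
    - [0,0,0,0,0,0,-0.5]
    - [0,0,0,0,0,0,-0.5]
  force: 12

```text
time_s: 4.0
ee_pos: [0.4733, -0.2132, 0.0302]
eef_rot: [3.14, -0.001, 0.502]
force: [-0.3, 0.9, 7.5]
grip_width: 0.0392
```

```bash
python3 -c "
from h import *
to([.473,-.2122,.14],.506)"
```

```text
turn [ 0.08 -0.05 -0.21] shift [ 0.0003 -0.0008 -0.1098] | now [ 0.4733 -0.2132  0.0302] [ 3.14e+00 -1.00e-03  5.02e-01] q1 -0.494 q6 0.575 F [-0.27  0.95  7.47] M [ 0.121  0.288 -0.   ] w 0.0392 t 4.0
```

An upward force of 7.5 N appeared on closing, so I'll check the grasp.

```bash
python3 -c "
from h import *
c=grab('wrist','w4');s=grab('scene');d=grab('side')
f=lambda a:cv2.resize(a[:,:,::-1],(390,300),interpolation=cv2.INTER_CUBIC)
cv2.imwrite('pics/g4.png',np.vstack([np.hstack([f(c['pixels'][180:380,130:390]),f(s['pixels'][170:240,100:191])])]+[np.hstack([f(d['pixels'][100:180,270:374]),f(d['pixels'])])]))
to([.473,-.2122,.14],.506)"
```

```text
turn [ 0.08 -0.06 -0.21] shift [ 0.0003 -0.0008 -0.1098] | now [ 0.4733 -0.2131  0.0302] [ 3.14e+00 -1.00e-03  5.02e-01] q1 -0.494 q6 0.575 F [-1.65  0.9   6.45] M [0.161 0.245 0.03 ] w 0.0386 t 4.15
```

View pics/g4.png

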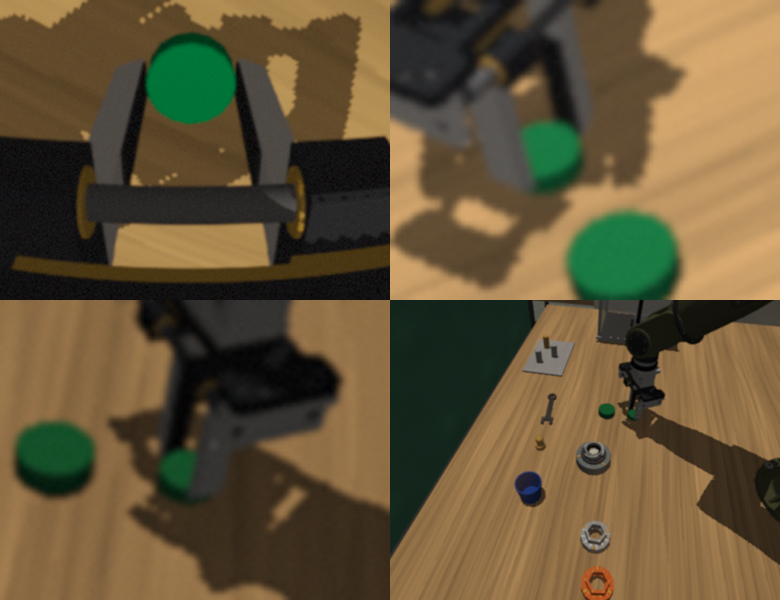

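Emit:
send_rows:
  series:
    - [0,0,0,0,0,-0.02,-0.5]
    - [0,0,0,0,0,-0.06,-0.5]
    - [0,0,0,0,0,-0.1,-0.5]
    - [0,0,0,0,0,-0.1,-0.5]
    - [0,0,0,0,0,-0.1,-0.5]

```text
time_s: 4.65
ee_pos: [0.4729, -0.2129, 0.1297]
eef_rot: [3.14, -0.001, 0.502]
force: [0.5, -0.1, -0.4]
grip_width: 0.0392
```

```bash
python3 -c "
from h import *
c=grab('wrist','w5');s=grab('scene');d=grab('side')
np.savez('pics/s5.npz',**s);np.savez('pics/d5.npz',**d);np.savez('pics/w5.npz',**c)
o=ctrl.get_obs();p=o['ee_pos']
out=[cv2.resize(c['pixels'][180:380,130:390,::-1],(390,300),interpolation=cv2.INTER_CUBIC)]
for k in (s,d):
  u,v=proj(k,p-[0,0,.01]).astype(int);a=k['pixels'][max(v-33,0):v+33,u-43:u+43,::-1];out.append(cv2.resize(a,(390,300),interpolation=cv2.INTER_CUBIC))
  P=cloud(k);hs=cv2.cvtColor(k['pixels'],cv2.COLOR_RGB2HSV)
  near=(np.linalg.norm(P[...,:2]-p[:2],axis=-1)<.06)&(P[...,2]>.05)&(P[...,2]<.2)
  g=(hs[...,0]>55)&(hs[...,0]<90)&(hs[...,1]>120)
  q=P[near&g];r=P[near&~g];print('green z',np.percentile(q[:,2],[1,5,50,95,99])-p[2],'other z min',np.percentile(r[:,2],[0.2,1,3,10])-p[2])
out.append(np.zeros_like(out[0]));cv2.imwrite('pics/g5.png',np.vstack([np.hstack(out[:2]),np.hstack(out[2:])]))
to([.576,-.0068,.14],.506)"
```

```text
green z [-0.02247889 -0.01984716 -0.01486058 -0.01210357 -0.01051847] other z min [-0.029976   -0.02861532 -0.02628766 -0.00991161]
green z [-0.02578246 -0.02376256 -0.01581188 -0.01425072 -0.01293486] other z min [-0.0307675  -0.02958416 -0.02758729 -0.01527857]
turn [-0.1   0.07 -0.22] shift [ 0.19   -0.1305 -0.0121] | now [ 0.4722 -0.2126  0.1279] [-3.14e+00  1.00e-03  5.02e-01] q1 -0.494 q6 0.575 F [ 0.63 -0.51 -1.04] M [-0.003  0.161 -0.009] w 0.0391 t 4.8
```

View pics/g5.png

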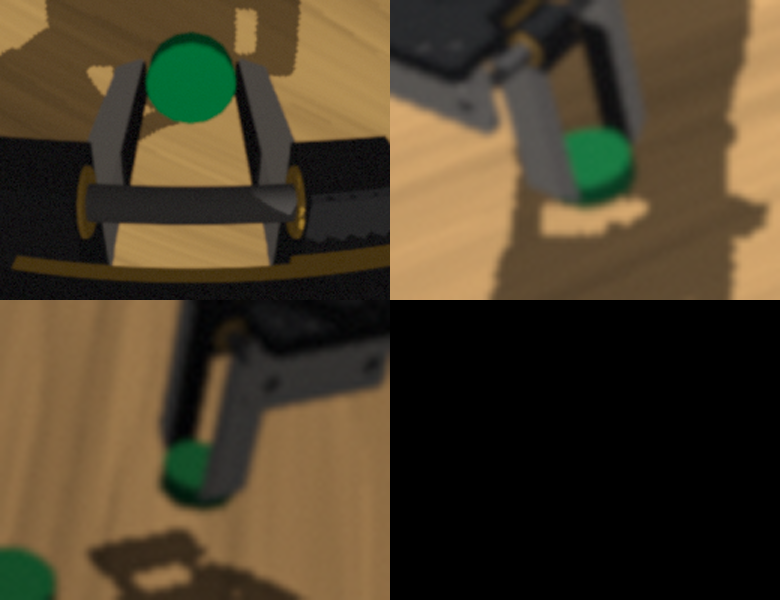

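```bash
python3 -c "
from h import *
for n,fi in (('w5',1),('s5',0),('d5',0)):
  c=load(n);P=cloud(c,bool(fi));hs=cv2.cvtColor(c['pixels'],cv2.COLOR_RGB2HSV)
  g=(hs[...,0]>55)&(hs[...,0]<90)&(hs[...,1]>120)&(P[...,2]>.08)&(P[...,2]<.13)&(np.linalg.norm(P[...,:2]-[.4725,-.2128],axis=-1)<.03)
  q=P[g];q=q[q[:,2]>.1115] if fi else q[q[:,2]>.11]
  A=np.c_[q[:,:2]-q[:,:2].mean(0),np.ones(len(q))];s=np.linalg.lstsq(A,q[:,2],rcond=None)[0]
  print(n,len(q),'tilt',s.round(4),'ctr',((q.min(0)+q.max(0))/2).round(4),np.ptp(q,axis=0).round(4), q[:,2].std())
"
```

```text
w5 2608 tilt [-0.0116 -0.0051  0.1156] ctr [ 0.4725 -0.2124  0.1175] [0.0391 0.0398 0.0119] 0.0009393875922909201
s5 161 tilt [-0.0104 -0.0023  0.1134] ctr [ 0.4735 -0.2096  0.1185] [0.0397 0.0321 0.0166] 0.0017988454767588569
d5 80 tilt [-0.0029  0.0005  0.1124] ctr [ 0.4779 -0.2119  0.1135] [0.0186 0.0393 0.005 ] 0.0008672775590751631
```

The held glass is level and centred on the TCP to within 0.5 mm, with its underside 29.8 mm below the TCP. Next I'll carry it to the cell.

Emit:
send_rows:
  series:
    - [0,0,0,0.19,-0.1305,-0.012,-0.5]
    - [0,0,0,0.19,-0.1305,-0.012,-0.5]
    - [0,0,0,0.19,-0.1305,-0.012,-0.5]
    - [0,0,0,0.19,-0.1305,-0.012,-0.5]
    - [0,0,0,0.19,-0.1305,-0.012,-0.5]
    - [0,0,0,0.19,-0.1305,-0.012,-0.5]
    - [0,0,0,0.19,-0.1305,-0.012,-0.5]

```text
time_s: 5.5
ee_pos: [0.576, -0.0068, 0.1398]
eef_rot: [-3.141, 0.002, 0.503]
force: [0.0, 0.5, -0.8]
grip_width: 0.0391
```

```bash
python3 -c "
from h import *
to([.576,-.0068,.095],.502)"
```

```text
turn [-0.06  0.11  0.08] shift [0.0001 0.0001 0.0448] | now [ 0.576  -0.0068  0.1398] [-3.141e+00  2.000e-03  5.030e-01] q1 -0.075 q6 0.992 F [ 0.03  0.52 -0.83] M [-0.067  0.143  0.024] w 0.0391 t 5.5
```

Emit:
send_rows:
  series:
    - [0,0,0,0,0,0.03,-0.5]
    - [0,0,0,0,0,0.046,-0.5]
    - [0,0,0,0,0,0.051,-0.5]
    - [0,0,0,0,0,0.051,-0.5]

```text
time_s: 5.9
ee_pos: [0.5759, -0.008, 0.0896]
eef_rot: [-3.141, 0.001, 0.501]
force: [0.7, 0.3, -0.0]
grip_width: 0.0389
```

```bash
python3 -c "
from h import *
to([.576,-.0068,.0858],.502)
c=grab('wrist');cv2.imwrite('pics/w6.png',cv2.resize(c['pixels'][150:300,150:370,::-1],None,fx=3.5,fy=3.5,interpolation=cv2.INTER_CUBIC))"
```

```text
turn [-0.05  0.08 -0.06] shift [ 0.0006 -0.001   0.0038] | now [ 0.5759 -0.008   0.0896] [-3.141e+00  1.000e-03  5.010e-01] q1 -0.077 q6 0.992 F [ 0.67  0.26 -0.03] M [-0.048  0.105  0.031] w 0.0389 t 5.9
```

View pics/w6.png

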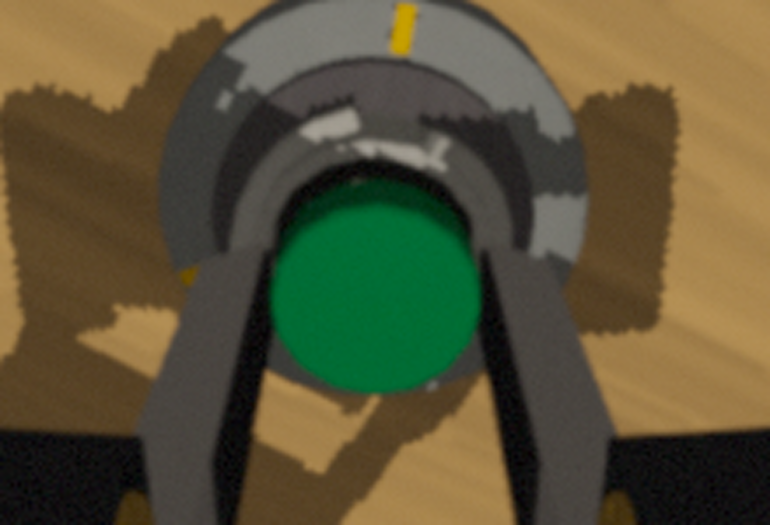

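The glass is above the bore and laterally centred in the view. I'll lower it in steps and watch the force.

Emit:
send_rows:
  series:
    - [0,0,0,0.0005,-0.001,0.004,-0.5]
    - [0,0,0,0.0005,-0.001,0.006,-0.5]
    - [0,0,0,0.0005,-0.001,0.008,-0.5]

```text
time_s: 6.25
ee_pos: [0.5765, -0.0059, 0.0823]
eef_rot: [3.141, -0.0, 0.502]
force: [-0.0, 0.3, -0.3]
grip_width: 0.0392
```

```bash
python3 -c "
from h import *
to([.576,-.0068,.0858],.502)"
```

```text
turn [ 0.02 -0.03  0.02] shift [-0.0009  0.0005 -0.0035] | now [ 0.5765 -0.0059  0.0823] [ 3.141 -0.     0.502] q1 -0.074 q6 0.995 F [-0.02  0.25 -0.35] M [-0.056  0.056 -0.007] w 0.0392 t 6.25
```

Emit:
send_rows:
  series:
    - [0,0,0,0,0,0.0015,-0.5]
    - [0,0,0,0,0,0.003,-0.5]
    - [0,0,0,0,0,0.003,-0.5]

```text
time_s: 6.55
ee_pos: [0.5764, -0.0059, 0.079]
eef_rot: [-3.141, 0.0, 0.502]
force: [0.4, 0.4, -0.4]
grip_width: 0.0392
```

Emit:
send_rows:
  series:
    - [0,0,0,0,0,0.0015,-0.5]
    - [0,0,0,0,0,0.0015,-0.5]
    - [0,0,0,0,0,0.0015,-0.5]

```text
time_s: 6.85
ee_pos: [0.5766, -0.0059, 0.0779]
eef_rot: [3.141, -0.0, 0.502]
force: [0.0, 0.0, 2.6]
grip_width: 0.0387
```

Emit:
send_rows:
  series:
    - [0,0,0,0,0,0.001,-0.5]
    - [0,0,0,0,0,0.001,-0.5]
    - [0,0,0,0,0,0.001,-0.5]

```text
time_s: 7.15
ee_pos: [0.5766, -0.0059, 0.0773]
eef_rot: [3.141, -0.001, 0.502]
force: [-3.0, 0.1, 7.3]
grip_width: 0.0393
```

The gasket is felt at about 7.7 mm below the rim, which is inside the 6.5–10.5 mm range. I'll open the jaws.

Emit:
send_rows:
  series:
    - [0,0,0,0,0,-0.0005,-0.2]
    - [0,0,0,0,0,-0.0005,0.1]
    - [0,0,0,0,0,-0.0005,0.2]
    - [0,0,0,0,0,-0.0005,0.2]

```text
time_s: 7.55
ee_pos: [0.5763, -0.006, 0.077]
eef_rot: [-3.141, 0.0, 0.502]
force: [0.5, 1.1, 0.1]
grip_width: 0.056
```

Emit:
send_rows:
  series:
    - [0,0,0,0,0,-0.01,0.2]
    - [0,0,0,0,0,-0.04,0.2]
    - [0,0,0,0,0,-0.07,0.2]
    - [0,0,0,0,0,-0.07,0.2]

```text
time_s: 7.95
ee_pos: [0.5781, -0.006, 0.1519]
eef_rot: [3.138, -0.006, 0.502]
force: [0.0, -0.1, 0.3]
grip_width: 0.0565
```

```bash
python3 -c "
from h import *
c=grab('wrist');s=grab('scene');d=grab('side');np.savez('pics/w7.npz',**c)
f=lambda a:cv2.resize(a[:,:,::-1],(390,300),interpolation=cv2.INTER_CUBIC)
cv2.imwrite('pics/g7.png',np.hstack([f(c['pixels'][110:270,160:368]),f(s['pixels'][150:240,180:297])]))
to([.5341,.219,.14],.4)
hs=cv2.cvtColor(c['pixels'],cv2.COLOR_RGB2HSV);P=cloud(c,True)
g=(hs[...,0]>55)&(hs[...,0]<90)&(hs[...,1]>120)&(np.linalg.norm(P[...,:2]-[.576,-.0068],axis=-1)<.03)&(P[...,2]>.05)
q=P[g];q=q[q[:,2]>np.median(q[:,2])-.003]
A=np.c_[q[:,:2]-q[:,:2].mean(0),np.ones(len(q))];k=np.linalg.lstsq(A,q[:,2],rcond=None)[0]
print(len(q),k.round(4),((q.min(0)+q.max(0))/2).round(4),np.ptp(q,axis=0).round(4))
m=(P[...,2]>.026)&(P[...,2]<.033)&(np.linalg.norm(P[...,:2]-[.576,-.0068],axis=-1)<.06);q=P[m];print(((q.min(0)+q.max(0))/2).round(4),np.ptp(q,axis=0).round(4))
for e in ymarks(c,(160,368,110,270),.03,150,60): print(e[0].round(1),e[1],e[2].round(4))
"
```

```text
turn [-0.01  0.03  5.86] shift [ 0.0714 -0.2174  0.0069] | now [ 0.5761 -0.0059  0.1468] [-3.141  0.     0.502] q1 -0.074 q6 0.995 F [ 0.17 -0.83 -0.09] M [-0.013  0.125  0.006] w 0.0566 t 8.1
1492 [0.5393 0.2136 0.068 ] [ 0.5812 -0.0044  0.1651] [0.0492 0.0539 0.2078]
[ 0.5769 -0.0066  0.0295] [0.0979 0.0987 0.0068]
[263.2 149.2] 49 [0.616  0.0081 0.03  ]
[217.2 205.6] 43 [0.5434 0.0211 0.03  ]
[288.7 216. ] 37 [ 0.5686 -0.0484  0.03  ]
```

View pics/g7.png

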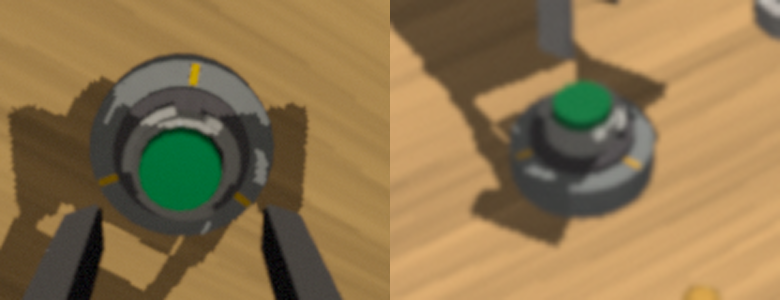

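```bash
python3 -c "
from h import *
c=load('w7')
hs=cv2.cvtColor(c['pixels'],cv2.COLOR_RGB2HSV);P=cloud(c,True)
g=(hs[...,0]>55)&(hs[...,0]<90)&(hs[...,1]>120)&(np.linalg.norm(P[...,:2]-[.576,-.0065],axis=-1)<.03)&(P[...,2]>.058)&(P[...,2]<.07)
q=P[g]
A=np.c_[q[:,:2]-q[:,:2].mean(0),np.ones(len(q))];k=np.linalg.lstsq(A,q[:,2],rcond=None)[0]
print(len(q),k.round(4),((q.min(0)+q.max(0))/2).round(4),np.ptp(q,axis=0).round(4))
"
```

```text
1489 [-0.0241 -0.0151  0.0641] [ 0.5762 -0.0054  0.0623] [0.0392 0.0395 0.0085]
```

The glass is home: its top is at 64.1 mm, so the underside is about 7.9 mm below the rim, level, with its centre within 1 mm. Next is the ring. I'll grip it at yaw 1.042, which leaves q6 plenty of range for the screwing.

```bash
python3 -c "
from h import *
to([.5345,.219,.13],1.042)"
```

```text
turn [-2.000e-02  2.000e-02 -3.092e+01] shift [ 0.0718 -0.2172  0.0169] | now [ 0.5761 -0.0059  0.1468] [-3.141  0.     0.502] q1 -0.074 q6 0.995 F [ 0.17 -0.83 -0.09] M [-0.013  0.125  0.006] w 0.0566 t 8.1
```

Emit:
send_rows:
  series:
    - [0,0,-30.9,0.072,-0.217,0.017,0.4]
    - [0,0,-30.9,0.072,-0.217,0.017,0.4]
    - [0,0,-30.9,0.072,-0.217,0.017,0.4]
    - [0,0,-30.9,0.072,-0.217,0.017,0.4]
    - [0,0,-30.9,0.072,-0.217,0.017,0.4]
    - [0,0,-30.9,0.072,-0.217,0.017,0.4]
    - [0,0,-30.9,0.072,-0.217,0.017,0.4]

```text
time_s: 8.8
ee_pos: [0.5346, 0.2189, 0.1292]
eef_rot: [-3.141, 0.001, 1.042]
force: [0.8, 0.2, 0.7]
grip_width: 0.0659
```

```bash
python3 -c "
from h import *
c=grab('wrist');np.savez('pics/w8.npz',**c)
cv2.imwrite('pics/w8.png',cv2.resize(c['pixels'][110:270,160:368,::-1],None,fx=3.5,fy=3.5,interpolation=cv2.INTER_CUBIC))
to([.5345,.219,.046],1.042)
P=cloud(c,True)
for lo,hi in((.035,.046),(.015,.046)):
  m=(P[...,2]>lo)&(P[...,2]<hi)&(np.linalg.norm(P[...,:2]-[.5345,.219],axis=-1)<.045);q=P[m];print(((q.min(0)+q.max(0))/2).round(4),np.ptp(q,axis=0).round(4))
M=[]
for e in ymarks(c,(200,330,120,260),.024,150,60): print(e[0].round(1),e[1],e[2].round(4),np.degrees(np.arctan2(e[2][1]-.219,e[2][0]-.5345)).round(1),np.hypot(e[2][1]-.219,e[2][0]-.5345).round(4))
"
```

```text
turn [-0.04  0.06 -0.05] shift [ 0.0005 -0.0007  0.0834] | now [0.535  0.2182 0.1294] [-3.141e+00  1.000e-03  1.041e+00] q1 0.324 q6 0.854 F [ 0.31 -0.62  0.76] M [-0.073  0.043 -0.045] w 0.0656 t 8.85
[0.5342 0.2195 0.0396] [0.0507 0.0444 0.0091]
[0.5345 0.2195 0.0296] [0.0671 0.0681 0.029 ]
[203.4 128.9] 17 [0.5237 0.2961 0.024 ] 98.0 0.0778
[202.1 137. ] 33 [0.5188 0.2904 0.024 ] 102.4 0.0732
[238.5 160.4] 11 [0.536 0.255 0.024] 87.6 0.036
[240.9 167.2] 28 [0.5346 0.2483 0.024 ] 89.7 0.0293
[288.  193.5] 28 [0.5599 0.2043 0.024 ] -30.1 0.0293
[240.7 219.9] 12 [0.5074 0.2038 0.024 ] -150.7 0.0311
```

View pics/w8.png

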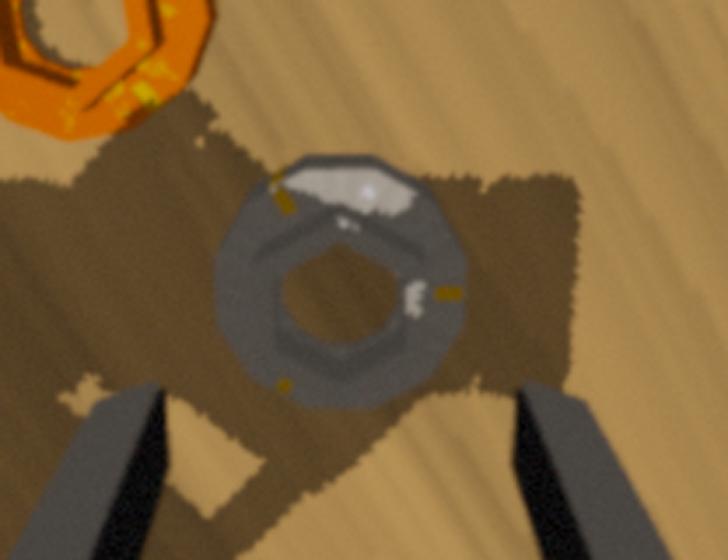

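The picture shows the steel ring with two collar flats squarely facing the jaws. I'll descend and grip.

Emit:
send_rows:
  series:
    - [0,0,0,0.0005,-0.0005,0.04,0.4]
    - [0,0,0,0.0005,-0.0005,0.07,0.4]
    - [0,0,0,0.0005,-0.0005,0.0825,0.4]
    - [0,0,0,0.0005,-0.0005,0.0825,0.4]
    - [0,0,0,0.0005,-0.0005,0.0825,0.4]

```text
time_s: 9.35
ee_pos: [0.5357, 0.2193, 0.0489]
eef_rot: [3.141, -0.001, 1.041]
force: [-0.5, -0.3, -0.4]
grip_width: 0.0656
```

```bash
python3 -c "
from h import *
to([.5345,.219,.046],1.042)"
```

```text
turn [ 0.05 -0.06 -0.08] shift [-0.0008 -0.0009  0.0029] | now [0.5357 0.2193 0.0489] [ 3.141e+00 -1.000e-03  1.041e+00] q1 0.325 q6 0.855 F [-0.48 -0.34 -0.36] M [-0.036  0.098  0.018] w 0.0656 t 9.35
```

Emit:
send_rows:
  series:
    - [0,0,0,0,0,0,-0.4]
    - [0,0,0,0,0,0,-0.4]
    - [0,0,0,0,0,0,-0.4]
    - [0,0,0,0,0,0,-0.4]
    - [0,0,0,0,0,0,-0.4]
    - [0,0,0,0,0,0,-0.4]
  force: 25

```text
time_s: 9.95
ee_pos: [0.5352, 0.2197, 0.0484]
eef_rot: [3.141, -0.001, 1.042]
force: [0.1, -0.8, 7.1]
grip_width: 0.0439
```

```bash
python3 -c "
from h import *
to([.5345,.219,.046],1.042)"
```

```text
turn [ 0.04 -0.04 -0.02] shift [-0.001  -0.0002  0.0024] | now [0.5352 0.2197 0.0484] [ 3.141e+00 -1.000e-03  1.042e+00] q1 0.326 q6 0.855 F [ 0.08 -0.82  7.11] M [-0.224  0.409  0.033] w 0.0439 t 9.95
```

Emit:
send_rows:
  series:
    - [0,0,0,0,0,-0.02,-0.4]
    - [0,0,0,0,0,-0.06,-0.4]
    - [0,0,0,0,0,-0.09,-0.4]
    - [0,0,0,0,0,-0.09,-0.4]
    - [0,0,0,0,0,-0.09,-0.4]

```text
time_s: 10.45
ee_pos: [0.5347, 0.2196, 0.1374]
eef_rot: [3.141, -0.0, 1.042]
force: [0.3, 0.4, -1.6]
grip_width: 0.0441
```

```bash
python3 -c "
from h import *
c=grab('wrist');s=grab('scene');np.savez('pics/w9.npz',**c)
o=ctrl.get_obs();p=o['ee_pos'];k=s;u,v=proj(k,p-[0,0,.02]).astype(int)
f=lambda a:cv2.resize(a[:,:,::-1],(390,300),interpolation=cv2.INTER_CUBIC)
cv2.imwrite('pics/g9.png',np.hstack([f(c['pixels'][150:310,150:358]),f(s['pixels'][v-45:v+45,u-58:u+59])]))
to([.576,-.0065,.14],1.042+np.radians(50))
z=p[2]-.0484+.024
for e in ymarks(c,(190,330,140,280),z,150,50): print(e[0].round(1),e[1],e[2].round(4),np.degrees(np.arctan2(e[2][1]-p[1],e[2][0]-p[0])).round(1),np.hypot(*(e[2]-p)[:2]).round(4))
"
```

```text
turn [ -0.13   0.06 -50.02] shift [-0.1739  0.1501 -0.0038] | now [0.5342 0.2194 0.1361] [-3.140e+00  2.000e-03  1.042e+00] q1 0.326 q6 0.855 F [ 0.84  0.57 -1.77] M [ 0.006  0.108 -0.006] w 0.0437 t 10.55
[232.5 184. ] 31 [0.5372 0.2556 0.1117] 85.3 0.0363
[234.4 196. ] 63 [0.534  0.2479 0.1117] 90.4 0.0285
```

View pics/g9.png

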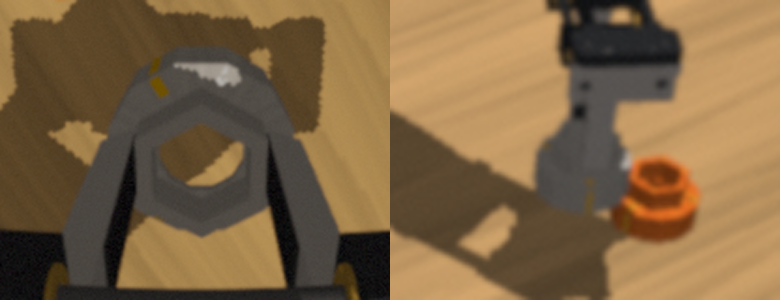

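```bash
cat >> h.py <<'E'
def ringtop(c,p,yaw,off=.0484):
    # collar top annulus and its hole, in tool axes relative to the TCP
    P=cloud(c,True);e=p[2]-off
    m=(P[...,2]>e+.037)&(P[...,2]<e+.046)&(np.linalg.norm(P[...,:2]-p[:2],axis=-1)<.03)
    q=P[m]-p;tx=np.array([np.cos(yaw),np.sin(yaw),0]);ty=np.array([np.sin(yaw),-np.cos(yaw),0])
    a,b=q@tx,q@ty
    A=np.c_[a-a.mean(),b-b.mean(),np.ones(len(q))];k=np.linalg.lstsq(A,q[:,2],rcond=None)[0]
    print('n',len(q),'x',np.percentile(a,[.3,99.7]).round(4),'y',np.percentile(b,[.3,99.7]).round(4),'top z rel',k.round(4))
    return m
E
python3 -c "
from h import *
c=load('w9');m=ringtop(c,np.array([.5345,.2195,.1368]),1.042)
print(m.sum())
"
```

```text
n 2306 x [-0.0242  0.0245] y [-0.0271  0.0271] top z rel [-0.0036 -0.0003 -0.0061]
2306
```

The ring is held level and centred, with its mark at yaw + 30°. I'll carry it over the cell with yaw 1.918.

Emit:
send_rows:
  series:
    - [0,0,-50.2,-0.174,0.15,0.0,-0.4]
    - [0,0,-50.2,-0.174,0.15,0.0,-0.4]
    - [0,0,-50.2,-0.174,0.15,0.0,-0.4]
    - [0,0,-50.2,-0.174,0.15,0.0,-0.4]
    - [0,0,-50.2,-0.174,0.15,0.0,-0.4]
    - [0,0,-50.2,-0.174,0.15,0.0,-0.4]
    - [0,0,-50.2,-0.174,0.15,0.0,-0.4]
    - [0,0,-50.2,-0.174,0.15,0.0,-0.4]

```text
time_s: 11.35
ee_pos: [0.5761, -0.0058, 0.1367]
eef_rot: [-3.14, -0.001, 1.915]
force: [0.5, 0.0, -2.0]
grip_width: 0.0442
```

```bash
python3 -c "
from h import *
c=grab('wrist');np.savez('pics/w10.npz',**c);o=ctrl.get_obs();p=o['ee_pos']
cv2.imwrite('pics/w10.png',cv2.resize(c['pixels'][130:310,150:370,::-1],None,fx=3.4,fy=3.4,interpolation=cv2.INTER_CUBIC))
to([.576,-.0065,.115],1.918)
ringtop(c,p,o['eef_rot'][2])
z=p[2]-.0484+.024
for e in ymarks(c,(190,330,140,280),z,150,50): print(e[0].round(1),e[1],e[2].round(4),np.degrees(np.arctan2(e[2][1]-p[1],e[2][0]-p[0])).round(1),np.hypot(*(e[2]-p)[:2]).round(4))
for e in ymarks(c,(150,370,120,280),.03,150,50): print('base',e[0].round(1),e[1],e[2].round(4),np.degrees(np.arctan2(e[2][1]+.0065,e[2][0]-.576)).round(1),np.hypot(e[2][1]+.0065,e[2][0]-.576).round(4))
"
```

```text
turn [-0.07 -0.03 -0.18] shift [-0.0009 -0.0005  0.0219] | now [ 0.5762 -0.0055  0.1369] [-3.140e+00 -1.000e-03  1.915e+00] q1 -0.073 q6 -0.417 F [-0.35  0.72 -2.  ] M [-0.069  0.072  0.004] w 0.0437 t 11.4
n 2240 x [-0.0251  0.0237] y [-0.0275  0.0276] top z rel [-0.0019 -0.0029 -0.0067]
[232.8 155.5] 53 [0.5452 0.0375 0.1125] 125.7 0.053
[232.4 184.3] 29 [0.551  0.0194 0.1125] 135.3 0.0354
[234.4 196. ] 62 [0.5548 0.0123 0.1125] 140.2 0.0278
[300.6 193.7] 51 [0.5952 0.0285 0.1125] 60.8 0.0389
[235.9 228.7] 11 [ 0.5631 -0.0097  0.1125] -162.3 0.0137
base [232.8 155.5] 53 [0.5438 0.0209 0.03  ] 139.6 0.0422
base [232.4 184.3] 29 [ 0.5522 -0.0053  0.03  ] 177.0 0.0239
base [234.4 196. ] 62 [ 0.5576 -0.0156  0.03  ] -153.6 0.0205
base [300.6 193.7] 51 [0.6161 0.0078 0.03  ] 19.7 0.0425
base [235.9 228.7] 11 [ 0.5697 -0.0474  0.03  ] -98.8 0.0414
```

View pics/w10.png

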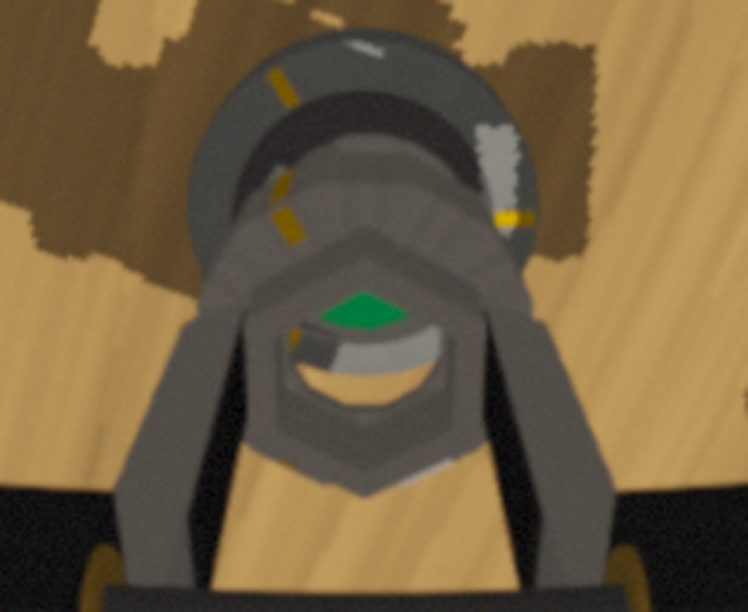

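Emit:
send_rows:
  series:
    - [0,0,-0.2,-0.0006,-0.0005,0.015,-0.4]
    - [0,0,-0.2,-0.0006,-0.0005,0.028,-0.4]
    - [0,0,-0.2,-0.0006,-0.0005,0.03,-0.4]
    - [0,0,-0.2,-0.0006,-0.0005,0.032,-0.4]
    - [0,0,-0.2,-0.0006,-0.0005,0.032,-0.4]

```text
time_s: 11.9
ee_pos: [0.5764, -0.0069, 0.1058]
eef_rot: [3.141, 0.0, 1.921]
force: [-0.3, -0.2, -0.9]
grip_width: 0.0437
```

```bash
python3 -c "
from h import *
to([.576,-.0065,.095],1.918)"
```

```text
turn [0.01 0.   0.16] shift [ 0.0005 -0.0002  0.0108] | now [ 0.5764 -0.0069  0.1058] [3.141 0.    1.921] q1 -0.075 q6 -0.425 F [-0.25 -0.23 -0.91] M [-0.062  0.006 -0.035] w 0.0437 t 11.9
```

Emit:
send_rows:
  series:
    - [0,0,0.1,0.0005,0,0.0025,-0.4]
    - [0,0,0.1,0.0005,0,0.005,-0.4]
    - [0,0,0.1,0.0005,0,0.005,-0.4]

```text
time_s: 12.2
ee_pos: [0.576, -0.0066, 0.1004]
eef_rot: [-3.141, -0.0, 1.919]
force: [-0.2, 0.2, -0.7]
grip_width: 0.0434
```

Emit:
send_rows:
  series:
    - [0,0,0,0,0,0.002,-0.4]
    - [0,0,0,0,0,0.0035,-0.4]
    - [0,0,0,0,0,0.0035,-0.4]

```text
time_s: 12.5
ee_pos: [0.576, -0.0066, 0.0969]
eef_rot: [-3.141, -0.0, 1.919]
force: [-0.4, 0.2, -1.1]
grip_width: 0.0438
```

The pins are in the gaps, with the edge 7.5 mm below the rim and no contact so far.

Emit:
send_rows:
  series:
    - [0,0,0,0,0,0.0015,-0.4]
    - [0,0,0,0,0,0.0025,-0.4]
    - [0,0,0,0,0,0.0025,-0.4]

```text
time_s: 12.8
ee_pos: [0.576, -0.0066, 0.0945]
eef_rot: [-3.141, -0.0, 1.919]
force: [-1.1, 0.3, -1.3]
grip_width: 0.0442
```

Emit:
send_rows:
  series:
    - [0,0,0,0,0,0.001,-0.4]
    - [0,0,0,0,0,0.001,-0.4]
    - [0,0,0,0,0,0.001,-0.4]

```text
time_s: 13.1
ee_pos: [0.5761, -0.0066, 0.0936]
eef_rot: [-3.142, 0.0, 1.919]
force: [0.1, 1.0, -1.3]
grip_width: 0.0434
```

Emit:
send_rows:
  series:
    - [0,0,0,0,0,0.0007,-0.4]
    - [0,0,0,0,0,0.0007,-0.4]
    - [0,0,0,0,0,0.0007,-0.4]

```text
time_s: 13.4
ee_pos: [0.5761, -0.0066, 0.0929]
eef_rot: [-3.142, 0.0, 1.919]
force: [-0.8, -1.0, -1.7]
grip_width: 0.0435
```

Emit:
send_rows:
  series:
    - [0,0,0,0,0,0.0006,-0.4]
    - [0,0,0,0,0,0.0006,-0.4]
    - [0,0,0,0,0,0.0006,-0.4]

```text
time_s: 13.7
ee_pos: [0.5761, -0.0066, 0.0923]
eef_rot: [3.142, -0.0, 1.919]
force: [0.1, -0.1, -1.8]
grip_width: 0.0435
```

Emit:
send_rows:
  series:
    - [0,0,0,0,0,0.0006,-0.4]
    - [0,0,0,0,0,0.0006,-0.4]
    - [0,0,0,0,0,0.0006,-0.4]

```text
time_s: 14.0
ee_pos: [0.5761, -0.0066, 0.0919]
eef_rot: [3.141, 0.0, 1.919]
force: [-1.0, 0.2, 1.5]
grip_width: 0.0438
```

Flange contact with the glass is at TCP z 0.0921, so the ring edge is 12.3 mm below the rim. I'll ease off to about zero hand force and start turning clockwise.

Emit:
send_rows:
  series:
    - [0,0,0,0,0,-0.0003,-0.4]
    - [0,0,0,0,0,-0.0003,-0.4]
    - [0,0,0,0,0,-0.0003,-0.4]

```text
time_s: 14.3
ee_pos: [0.5761, -0.0066, 0.0921]
eef_rot: [3.142, 0.0, 1.919]
force: [-0.5, 0.1, 0.3]
grip_width: 0.0433
```

```bash
cat >> h.py <<'E'
def st():
    o=ctrl.get_obs();print('t',round(o['time_s'],2),'yaw',o['eef_rot'][2].round(4),'turned',(1.919-o['eef_rot'][2]).round(3),'p',o['ee_pos'].round(4),'F',o['force'].round(2),'M',o['moment'].round(3),'w',round(o['grip_width'],4),'q6',o['qpos'][5].round(3),'tau6',o['tau'][5].round(3))
E
python3 -c "
from h import *
st()"
```

```text
t 14.3 yaw 1.9195 turned -0.0 p [ 0.5761 -0.0066  0.0921] F [-0.55  0.08  0.26] M [ 0.129  0.199 -0.034] w 0.0433 q6 -0.424 tau6 -0.001
```

Emit:
send_rows:
  series:
    - [0,0,5,0,0,0,-0.4]
    - [0,0,10,0,0,0,-0.4]
    - [0,0,15,0,0,0,-0.4]
    - [0,0,15,0,0,0,-0.4]

```text
time_s: 14.7
ee_pos: [0.5762, -0.0066, 0.0921]
eef_rot: [3.141, 0.0, 1.656]
force: [0.3, 0.1, -0.0]
grip_width: 0.0441
```

```bash
python3 -c "
from h import *
st()"
```

```text
t 14.7 yaw 1.6562 turned 0.263 p [ 0.5762 -0.0066  0.0921] F [ 0.27  0.15 -0.04] M [-0.029  0.012 -0.069] w 0.0441 q6 -0.16 tau6 1.637
```

Emit:
send_rows:
  series:
    - [0,0,4,0,0,0,-0.4]
    - [0,0,8,0,0,0,-0.4]
    - [0,0,12,0,0,0,-0.4]
    - [0,0,12,0,0,0,-0.4]

```text
time_s: 15.1
ee_pos: [0.5762, -0.0066, 0.0921]
eef_rot: [3.141, 0.0, 1.449]
force: [0.4, 0.4, 0.1]
grip_width: 0.0437
```

```bash
python3 -c "
from h import *
st()"
```

```text
t 15.1 yaw 1.4494 turned 0.47 p [ 0.5762 -0.0066  0.0921] F [0.43 0.42 0.13] M [-0.053  0.023 -0.025] w 0.0437 q6 0.046 tau6 1.304
```

Emit:
send_rows:
  series:
    - [0,0,3,0,0,0,-0.4]
    - [0,0,5,0,0,0,-0.4]
    - [0,0,5,0,0,0,-0.4]

```text
time_s: 15.4
ee_pos: [0.5761, -0.0066, 0.0921]
eef_rot: [3.141, 0.0, 1.364]
force: [0.5, -0.2, -0.2]
grip_width: 0.0439
```

Emit:
send_rows:
  series:
    - [0,0,3,0,0,0,-0.4]
    - [0,0,3,0,0,0,-0.4]
    - [0,0,3,0,0,0,-0.4]

```text
time_s: 15.7
ee_pos: [0.5761, -0.0066, 0.0921]
eef_rot: [3.141, 0.0, 1.312]
force: [-0.2, 0.0, -0.1]
grip_width: 0.044
```

Emit:
send_rows:
  series:
    - [0,0,3,0,0,0,-0.4]
    - [0,0,3,0,0,0,-0.4]
    - [0,0,3,0,0,0,-0.4]

```text
time_s: 16.0
ee_pos: [0.5761, -0.0066, 0.0921]
eef_rot: [3.142, 0.0, 1.259]
force: [0.2, -1.3, 1.0]
grip_width: 0.0437
```

Emit:
send_rows:
  series:
    - [0,0,3,0,0,0,-0.4]
    - [0,0,3,0,0,0,-0.4]
    - [0,0,3,0,0,0,-0.4]

```text
time_s: 16.3
ee_pos: [0.5761, -0.0066, 0.0921]
eef_rot: [3.142, 0.0, 1.206]
force: [0.3, -0.4, 0.9]
grip_width: 0.0436
```

```bash
python3 -c "
from h import *
st()"
```

```text
t 16.3 yaw 1.2063 turned 0.713 p [ 0.5761 -0.0066  0.0921] F [ 0.28 -0.43  0.88] M [-0.053  0.103  0.01 ] w 0.0436 q6 0.29 tau6 0.109
```

Emit:
send_rows:
  series:
    - [0,0,2,0,0,0,-0.4]
    - [0,0,2,0,0,0,-0.4]
    - [0,0,2,0,0,0,-0.4]

```text
time_s: 16.6
ee_pos: [0.5761, -0.0066, 0.0921]
eef_rot: [3.142, -0.0, 1.171]
force: [0.2, -0.4, -0.4]
grip_width: 0.0438
```

Emit:
send_rows:
  series:
    - [0,0,2,0,0,0,-0.4]
    - [0,0,2,0,0,0,-0.4]
    - [0,0,2,0,0,0,-0.4]

```text
time_s: 16.9
ee_pos: [0.5761, -0.0066, 0.0921]
eef_rot: [3.142, -0.0, 1.136]
force: [0.2, 0.5, 0.4]
grip_width: 0.0439
```

Emit:
send_rows:
  series:
    - [0,0,2,0,0,0,-0.4]
    - [0,0,2,0,0,0,-0.4]
    - [0,0,2,0,0,0,-0.4]

```text
time_s: 17.2
ee_pos: [0.5761, -0.0066, 0.092]
eef_rot: [-3.142, 0.0, 1.101]
force: [0.2, 0.5, 0.5]
grip_width: 0.0441
```

```bash
python3 -c "
from h import *
st()"
```

```text
t 17.2 yaw 1.1008 turned 0.818 p [ 0.5761 -0.0066  0.092 ] F [0.24 0.52 0.5 ] M [-0.04   0.058 -0.01 ] w 0.0441 q6 0.395 tau6 0.069
```

Emit:
send_rows:
  series:
    - [0,0,2,0,0,0,-0.4]
    - [0,0,2,0,0,0,-0.4]
    - [0,0,2,0,0,0,-0.4]

```text
time_s: 17.5
ee_pos: [0.5761, -0.0066, 0.0921]
eef_rot: [3.142, -0.0, 1.066]
force: [-0.4, 0.4, 0.0]
grip_width: 0.0441
```

Emit:
send_rows:
  series:
    - [0,0,2,0,0,0,-0.4]
    - [0,0,2,0,0,0,-0.4]
    - [0,0,2,0,0,0,-0.4]

```text
time_s: 17.8
ee_pos: [0.5761, -0.0066, 0.0921]
eef_rot: [3.142, -0.0, 1.031]
force: [-0.1, 0.6, -0.2]
grip_width: 0.0433
```

```bash
python3 -c "
from h import *
st()"
```

```text
t 17.8 yaw 1.0308 turned 0.888 p [ 0.5761 -0.0066  0.0921] F [-0.11  0.63 -0.18] M [-0.076  0.025  0.044] w 0.0433 q6 0.465 tau6 0.068
```

Emit:
send_rows:
  series:
    - [0,0,2,0,0,0,-0.4]
    - [0,0,2,0,0,0,-0.4]
    - [0,0,2,0,0,0,-0.4]

```text
time_s: 18.1
ee_pos: [0.5761, -0.0066, 0.092]
eef_rot: [3.142, -0.0, 0.996]
force: [0.9, 1.4, -1.3]
grip_width: 0.0435
```

```bash
python3 -c "
from h import *
st()"
```

```text
t 18.1 yaw 0.9959 turned 0.923 p [ 0.5761 -0.0066  0.092 ] F [ 0.94  1.35 -1.26] M [ 0.151 -0.015  0.006] w 0.0435 q6 0.5 tau6 0.083
```

Emit:
send_rows:
  series:
    - [0,0,2,0,0,0,-0.4]
    - [0,0,2,0,0,0,-0.4]
    - [0,0,2,0,0,0,-0.4]

```text
time_s: 18.4
ee_pos: [0.5761, -0.0065, 0.0919]
eef_rot: [-3.141, -0.0, 0.961]
force: [2.2, 0.9, -2.6]
grip_width: 0.0439
```

```bash
python3 -c "
from h import *
st()"
```

```text
t 18.4 yaw 0.961 turned 0.958 p [ 0.5761 -0.0065  0.0919] F [ 2.22  0.89 -2.55] M [ 0.222 -0.196 -0.025] w 0.0439 q6 0.535 tau6 0.068
```

A clear tug began at about 0.89 rad: Fz was −0.2 at 0.888, −1.3 at 0.923 and −2.6 at 0.958. The target is about 0.165 rad beyond that, so about 1.055 in total, and I'll follow the ring down as it turns.

Emit:
send_rows:
  series:
    - [0,0,1,0,0,0.0001,-0.4]
    - [0,0,2,0,0,0.0003,-0.4]
    - [0,0,2,0,0,0.0003,-0.4]

```text
time_s: 18.7
ee_pos: [0.5761, -0.0065, 0.0918]
eef_rot: [-3.142, -0.0, 0.924]
force: [0.4, 1.0, -1.4]
grip_width: 0.0442
```

```bash
python3 -c "
from h import *
st()"
```

```text
t 18.7 yaw 0.9239 turned 0.995 p [ 0.5761 -0.0065  0.0918] F [ 0.39  0.98 -1.37] M [0.282 0.059 0.017] w 0.0442 q6 0.572 tau6 0.355
```

Emit:
send_rows:
  series:
    - [0,0,1,0,0,0.0001,-0.4]
    - [0,0,2,0,0,0.0003,-0.4]
    - [0,0,2,0,0,0.0003,-0.4]

```text
time_s: 19.0
ee_pos: [0.5761, -0.0066, 0.0916]
eef_rot: [3.141, -0.0, 0.889]
force: [0.5, 2.3, 0.7]
grip_width: 0.0438
```

```bash
python3 -c "
from h import *
st()"
```

```text
t 19.0 yaw 0.8888 turned 1.03 p [ 0.5761 -0.0066  0.0916] F [0.49 2.3  0.66] M [0.319 0.019 0.085] w 0.0438 q6 0.607 tau6 0.383
```

Emit:
send_rows:
  series:
    - [0,0,1.5,0,0,0.0001,-0.4]
    - [0,0,1.5,0,0,0.0001,-0.4]
    - [0,0,1.5,0,0,0.0001,-0.4]

```text
time_s: 19.3
ee_pos: [0.5762, -0.0066, 0.0915]
eef_rot: [3.141, -0.0, 0.863]
force: [0.6, 1.0, 1.8]
grip_width: 0.0438
```

```bash
python3 -c "
from h import *
import time
for i in range(10):
  ctrl.camera('side');o=ctrl.get_obs();print(round(o['time_s'],2),o['force'].round(2),o['moment'].round(3),o['eef_rot'][2].round(4),o['ee_pos'][2].round(4))
c=grab('wrist');o=ctrl.get_obs();p=o['ee_pos']
cv2.imwrite('pics/w12.png',cv2.resize(c['pixels'][130:310,150:370,::-1],None,fx=3.4,fy=3.4,interpolation=cv2.INTER_CUBIC))
ringtop(c,p,o['eef_rot'][2])
"
```

```text
19.35 [0.89 1.71 1.68] [0.314 0.011 0.016] 0.8636 0.0915
19.4 [0.06 1.6  2.33] [ 0.33  -0.002  0.018] 0.8635 0.0915
19.45 [-0.15  2.    2.17] [0.352 0.036 0.01 ] 0.8636 0.0914
19.5 [0.57 1.59 1.94] [ 0.349 -0.034 -0.016] 0.8635 0.0915
19.55 [0.87 1.68 2.06] [0.391 0.018 0.022] 0.8636 0.0915
19.6 [1.   1.15 2.37] [ 0.312 -0.083  0.017] 0.8635 0.0914
19.65 [0.89 1.47 1.46] [ 0.341 -0.077  0.02 ] 0.8635 0.0914
19.7 [0.81 1.25 1.71] [0.319 0.016 0.032] 0.8635 0.0914
19.75 [1.62 1.25 2.98] [0.368 0.01  0.038] 0.8635 0.0914
19.8 [0.18 1.99 1.66] [ 0.367 -0.065  0.06 ] 0.8635 0.0914
n 2245 x [-0.0245  0.0245] y [-0.0274  0.0272] top z rel [-0.003   0.0019 -0.0066]
```

View pics/w12.png

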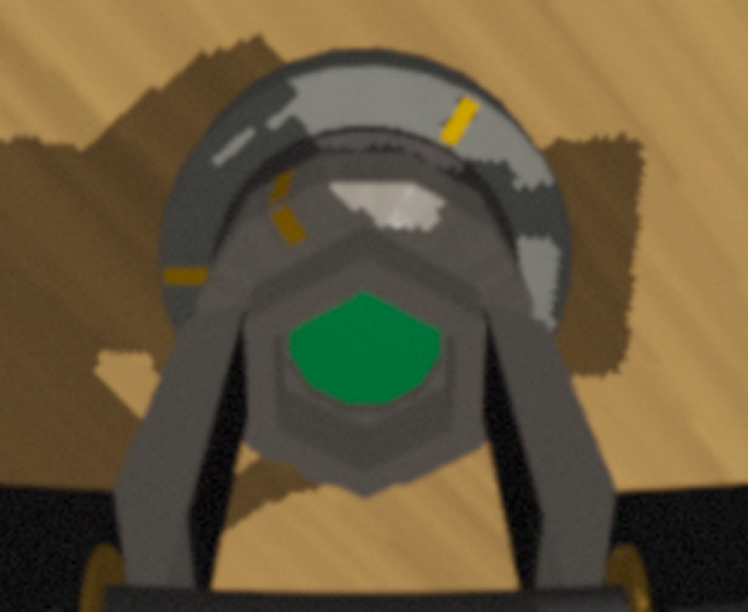

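The hand now pushes down about 2 N, so I over-followed. I'll neutralise it, measure the stiffness with finer z readings, then go on.

```bash
cat >> h.py <<'E'
def avg(n=6):
    A=[]
    for i in range(n):
        ctrl.camera('side');o=ctrl.get_obs();A.append(np.r_[o['force'],o['moment'],o['ee_pos']*1000,o['eef_rot'][2]])
    A=np.array(A);print('t',round(o['time_s'],2),'F',A[:,:3].mean(0).round(2),'M',A[:,3:6].mean(0).round(3),'p mm',A[:,6:9].mean(0).round(3),'turned',(1.9195-A[:,9].mean()).round(4))
E
python3 -c "
from h import *
avg()"
```

```text
t 20.15 F [0.99 1.51 2.71] M [ 0.305 -0.082  0.013] p mm [576.162  -6.589  91.429] turned 1.056
```

Emit:
send_rows:
  series:
    - [0,0,0,0,0,-0.0002,-0.4]
    - [0,0,0,0,0,-0.0002,-0.4]
    - [0,0,0,0,0,-0.0002,-0.4]

```text
time_s: 20.45
ee_pos: [0.5761, -0.0066, 0.0915]
eef_rot: [3.142, -0.0, 0.864]
force: [3.2, 0.9, 1.0]
grip_width: 0.0439
```

```bash
python3 -c "
from h import *
avg()"
```

```text
t 20.75 F [2.84 1.48 0.26] M [ 0.241 -0.431  0.005] p mm [576.125  -6.588  91.494] turned 1.056
```

Emit:
send_rows:
  series:
    - [0,0,0,0,0,-0.0002,-0.4]
    - [0,0,0,0,0,-0.0002,-0.4]
    - [0,0,0,0,0,-0.0002,-0.4]

```text
time_s: 21.05
ee_pos: [0.5761, -0.0066, 0.0916]
eef_rot: [3.142, 0.0, 0.864]
force: [3.5, 2.4, -4.1]
grip_width: 0.0439
```

```bash
python3 -c "
from h import *
avg()"
```

```text
t 21.35 F [ 4.71  1.25 -3.85] M [ 0.156 -0.902  0.031] p mm [576.084  -6.604  91.61 ] turned 1.056
```

At zero hand force the ring has dropped 0.60 mm since first contact, so the clamp is about 7.3 N. With the measured hand stiffness of about 20 N/mm, the tug start comes out at about 0.93 rad, which gives about 8 N. Both say a little more, so I'll turn 2.5° further while following down.

Emit:
send_rows:
  series:
    - [0,0,0.5,0,0,0.0002,-0.4]
    - [0,0,1.5,0,0,0.0003,-0.4]
    - [0,0,2.5,0,0,0.0004,-0.4]
    - [0,0,2.5,0,0,0.0004,-0.4]

```text
time_s: 21.75
ee_pos: [0.576, -0.0065, 0.0913]
eef_rot: [-3.141, 0.0, 0.819]
force: [2.2, 2.0, -0.9]
grip_width: 0.0435
```

```bash
python3 -c "
from h import *
avg()"
```

```text
t 22.05 F [ 1.9   1.46 -0.44] M [ 0.355 -0.23   0.098] p mm [575.982  -6.538  91.365] turned 1.0996
```

The clamp estimates are now 8.8 N from the drop and about 10.6 N from the angle, both near 10 N. I'll release and retreat.

Emit:
send_rows:
  series:
    - [0,0,0,0,0,0,-0.2]
    - [0,0,0,0,0,0,0.1]
    - [0,0,0,0,0,0,0.3]
    - [0,0,0,0,0,0,0.3]
    - [0,0,0,0,0,0,0.3]

```text
time_s: 22.55
ee_pos: [0.576, -0.0067, 0.0913]
eef_rot: [-3.142, 0.0, 0.82]
force: [0.7, 0.8, 0.4]
grip_width: 0.0612
```

Emit:
send_rows:
  series:
    - [0,0,0,0,0,-0.01,0.3]
    - [0,0,0,0,0,-0.04,0.3]
    - [0,0,0,0,0,-0.08,0.3]
    - [0,0,0,0,0,-0.1,0.3]
    - [0,0,0,0,0,-0.1,0.3]
    - [0,0,0,0,0,-0.1,0.3]

```text
time_s: 23.15
ee_pos: [0.5759, -0.0065, 0.1914]
eef_rot: [3.141, -0.0, 0.82]
force: [0.1, -0.2, 0.3]
grip_width: 0.0614
```

```bash
python3 -c "
from h import *
c=grab('wrist');s=grab('scene');np.savez('pics/w13.npz',**c);st()
f=lambda a:cv2.resize(a[:,:,::-1],(390,300),interpolation=cv2.INTER_CUBIC)
cv2.imwrite('pics/g13.png',np.hstack([f(c['pixels'][110:270,160:368]),f(s['pixels'][150:240,180:297])]))
P=cloud(c,True);d=np.linalg.norm(P[...,:2]-[.576,-.0065],axis=-1)
def pl(m):
  q=P[m];A=np.c_[q[:,:2]-q[:,:2].mean(0),np.ones(len(q))];k=np.linalg.lstsq(A,q[:,2],rcond=None)[0];print(len(q),k.round(4),((q.min(0)+q.max(0))/2).round(4),np.ptp(q,axis=0).round(4))
pl((d<.028)&(P[...,2]>.081)&(P[...,2]<.09)); pl((d<.036)&(P[...,2]>.062)&(P[...,2]<.09))
for z,n in((.067,'ring'),(.03,'base')):
  for e in ymarks(c,(160,368,110,270),z,150,60): print(n,e[0].round(1),e[1],e[2].round(4),np.degrees(np.arctan2(e[2][1]+.0065,e[2][0]-.576)).round(1),np.hypot(e[2][1]+.0065,e[2][0]-.576).round(4))
"
```

```text
t 23.25 yaw 0.8199 turned 1.099 p [ 0.5756 -0.0065  0.1902] F [-0.1  -0.88  0.65] M [-0.027  0.09   0.007] w 0.0614 q6 0.676 tau6 0.0
905 [-0.0025 -0.      0.0851] [ 0.5752 -0.0067  0.0843] [0.0493 0.0486 0.0066]
3500 [-0.0237 -0.0175  0.0718] [ 0.5751 -0.0066  0.0748] [0.0694 0.0695 0.0255]
ring [275.  144.8] 34 [0.6182 0.0134 0.067 ] 25.3 0.0467
ring [241.1 162.2] 36 [0.5824 0.0234 0.067 ] 77.9 0.0305
ring [218.4 180.2] 27 [0.5532 0.0257 0.067 ] 125.4 0.0395
ring [286.  188.4] 26 [ 0.5968 -0.0267  0.067 ] -44.2 0.029
ring [242.  213.5] 14 [ 0.5458 -0.0161  0.067 ] -162.4 0.0317
base [275.  144.8] 34 [0.6162 0.0079 0.03  ] 19.7 0.0427
base [241.1 162.2] 36 [0.5757 0.0191 0.03  ] 90.7 0.0256
base [218.4 180.2] 27 [0.5427 0.0217 0.03  ] 139.8 0.0437
base [286.  188.4] 26 [ 0.592  -0.0375  0.03  ] -62.7 0.0349
base [242.  213.5] 14 [ 0.5343 -0.0255  0.03  ] -155.5 0.0458
```

View pics/g13.png

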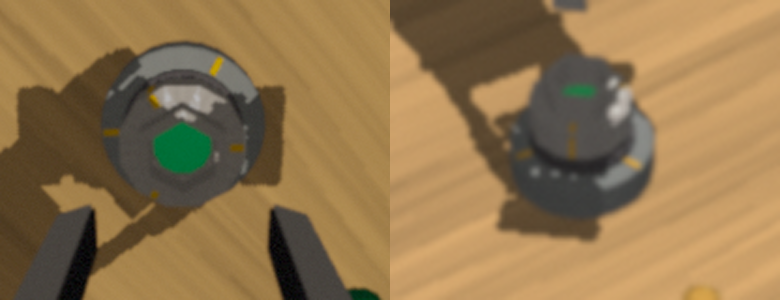

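The ring sits level and centred, and its marks show a turn of 1.096 rad, so it did not spring back. The hand is clear. Handing in.

```bash
python3 -c "
from h import *
print(ctrl.hand_in()); st()"
```

```text
the job is handed in; nothing more can be done
None
the job is handed in; nothing more can be done
```

The green glass is home in the lamp cell and the steel ring is screwed down over it at an estimated 9–11 N. I handed the job in at about 23 s; the robot reported no verdict.

- **Glass:** I placed the 40 mm disc and let go. It touched the gasket about 7.7 mm below the rim and lies flat, within 1 mm of centre.
- **Ring:** I lowered it with its yellow marks on the lamp's marks and felt it rest on the glass with its edge about 12.3 mm below the rim. I then turned it 1.10 rad clockwise; the downward tug began at about 0.9 rad.
- **Last checks:** The ring is level, within 1 mm of centre and did not spring back. The gripper is open and about 10 cm above it. The cup, fitting and wrench were not touched, though I did not measure them again at the end.
- **Clamping force (not measured directly):** The estimates did not quite agree. The ring's 0.75 mm drop after touching the glass gives about 8.8 N. The angle past first contact gives about 10.6 N, or up to 13 N with the earliest reading of the tug. All are within 6–15 N. The turning torque was too noisy to settle it.

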